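# Stamp the repaired ventilator's record plate

## Robot

A 6-joint arm with a two-finger parallel gripper is mounted at the origin on the work surface. World frame = base frame: x ahead of the robot, y to its left, z up, the work surface at z = 0. Lengths are in m, angles in rad, forces in N, time in s.
With the tool pointing down it reaches from about 0.225 to 0.875 m from the base axis. Payload 3.4 kg.
Tool frame: the origin (TCP) lies between the finger pads; the fingertips stand 8 mm ahead of it and the grasp point (between the pads) lies 11 mm behind it; z points along the fingers, y is the line along which they close (so a half turn about z gives the same grasp; the last joint's range is limited). The gripper opens to 85 mm and grips with 20 to 120 N. Pads are 22 mm wide; open, the fingers measure 114 mm over their backs; the gripper's body (76 mm by 85 mm) begins 54 mm behind the grasp point. The pads swing forward as they close: fully open they stand 13 mm farther back than shut.
Start: joints at [-0.121, 0.276, 1.505, -0, 1.361, -0.121], TCP at [0.575, -0, 0.239] pointing down, gripper open.
Joint ranges: [-2.89, 2.89], [-0.75, 2.08], [0.22, 2.7], [-1.18, 4.32], [0.11, 2.71], [-2.7, 2.7]. Speed limits (rad/s): [2.57, 2.57, 3.14, 3.14, 3.14, 3.14].

## Interface

Orientations are given as a unit quaternion [w, x, y, z].
In Python, from rig import manip gives the robot as it stands.
- The arm moves only by the tool move_arm, never from a script. Its argument "deltas" is a list that holds one entry, the list of rows, each a list of 5 numbers: the shift along the tool's x, y, z normalised to -1 to 1, where 1 is 80 cm, then the turn about the tool's z normalised to -1 to 1, where 1 is 120 degrees, then the closure, from -1 (fully open) to 1 (shut). In form: [[[tx, ty, tz, twist, grip], ...]]. A call has 1 to 12 rows; each row is the pose to reach, as a shift and turn from the pose commanded when the call began, along the tool's axes at that moment; what a row does not reach only later rows make up. A row lasts 1/10 s, in which the tool goes at most 50 mm and 8.59 degrees, less where a joint would pass 70% of its speed; a pose out of reach is approached as far as the arm can. A call with a number of a shift or a turn outside -1 to 1 is refused whole. A call with a gripper value outside its range is refused whole. The fingers move at their own pace and stop on an object; "squeeze" is the grip in N (left out, the last holds). Time passes only in rows, so rows that repeat a pose let the fingers close. It gives the time, the measured TCP pose, the force, the opening and the grip force at its end, in the units of the state.
- manip.get_state(): the state, without advancing time (a new reading comes with each control period).
- manip.get_image(name): name is "scene" or "side" or "wrist"; returns the picture (420x560x3 uint8, red, green, blue); there is no depth.
- manip.camera_params(name): a dict with "fx", "fy", "cx", "cy" (pixels), "R" (3x3) and "t" (3): a world point X has camera coordinates R X + t; the wrist camera has in their place "tool_from_camera" (4x4, takes a point from camera to tool coordinates, whose origin is the TCP and whose axes are the flange's). Camera axes: x right, y down, z forward; pixel columns grow to the right and rows downward; lengths in m; the calibration is good to about 2 mm. A picture is of the moment at which its call begins: read the wrist's pose just before it. camera_params takes no time and is no camera call.
- manip.sign_off(): hands the job in; it is judged then, once.
The state is a dict: "clock": time; "qpos": joint angles; "qd": joint speeds; "effort": joint torques, N m; "position": TCP position; "ee_rot": TCP orientation; "contact_force": force on the tool from outside, world axes, zero at the start; "moment": the same for the moment, N m; "width": finger opening in m; "gripper_force": force on a finger pad.
Only numpy, scipy, OpenCV 4.12 (cv2) and the standard library are available. Lean on these libraries where they do the work, as an engineer would, in place of code of your own. Each camera call takes 0.05 s, during which the arm holds its last target. There are 200 camera calls.

## Task

Press down the free edge of the grey hatch on top of the white ventilator unit until its spring catch lets it swing open. Then pick up the hand stamp and press it squarely onto the middle of the blank plate inside (not on the two that are already stamped) with a firm, even push of about 12 N for a good second, without forcing it, and lift it straight off without sliding. Stand the stamp upright on its rest again and let go, with the hatch left open and the other things on the bench where they were.

Things in the scene. Friction and masses are not known exactly. Their poses are not given: they have to be found in the camera images.
- unit: White ventilator control unit, fixed to the bench, 220 x 220 mm, deck (top face) 90 mm above the bench; origin at the centre of its underside, axes along its sides, z up. A central opening 130 mm (unit x) by 100 mm (unit y), 26 mm deep, floor 64 mm above the bench, is closed by the hatch and holds three square plates in a row along unit x.
- hatch (a joint): Angle (rad) of the grey hatch; 0 = closed, held by its catch. Pressing the free edge down 5 mm, to a stop at -0.06, frees the catch for good (springs give about 3 N before the stop; 5 to 6 N is plenty). When the finger goes away, the spring swings the hatch up and over in about 2 s to its stop at 2.4. It follows a finger in its way: lift a little and leave towards the unit's -y side.
- hatch_hinge (a point): Middle of the hatch's hinge, which runs along unit x, 48 mm to the unit's +y side of its centre. The hatch is a flat lid 126 x 94 x 8 mm, free edge at the unit's -y side, standing 6 mm proud of the deck: top 96 mm above the bench. Open, it leans out over the unit's +y side, at most 170 mm above the bench.
- hatch_press (a point): Middle of the ribbed press strip on top of the hatch, 18 mm from its free edge, 77 mm from the hinge; moves with the hatch.
- plate_blank: The blank record plate: bare square aluminium plate 34 x 34 x 2 mm lying fixed on the floor of the opening; only tiny dark screws in its corners. Origin at the centre of its underside. It may be any one of the three places, which lie 39 mm apart along unit x on the unit's middle line.
- plate_blank_top (a point): Centre of the blank plate's upper face, 66 mm above the bench: the point to be stamped.
- plate_used_a: A plate of the same size that already bears a stamped mark (24 mm dark ring with dots). Origin at the centre of its underside. Must not be pressed.
- plate_used_b: The other plate that already bears the same mark. Origin at the centre of its underside. Must not be pressed.
- stamp: Hand stamp standing upright on its rest, 98 mm tall, about 0.19 kg. Origin at the centre of the foot's flat underside (spring relaxed), z up along its axis. From below: round brass die 28 mm in diameter showing 12 mm, steel sleeve 34 mm in diameter from 12 to 48 mm, dark wooden handle 26 mm in diameter from 48 to 98 mm. It is round: any yaw will do.
- stamp_die (a joint): How far (m) the sprung die is pushed up into the sleeve, 0 to 0.008 (stop). The push is about 4 N when it begins to move, and 1.5 N more for each mm: 7 N at 2 mm, 10 N at 4 mm, 13 N at 6 mm, 16 N at 8 mm; beyond that it is rigid.
- stamp_grip (a point): Point on the stamp's axis to grip, 75 mm above its foot.
- rest: The stamp's rest: fixed square steel block 90 x 90 mm, 18 mm high, bare flat top. Origin at the centre of its underside.
- rest_top (a point): Centre of the rest's top face.
- screwdriver: Bystander: red-handled screwdriver 170 mm long, lying on the bench.
- alcohol_bottle: Bystander: white bottle, 52 mm in diameter, 130 mm tall; origin under its base.
- multimeter: Bystander: black multimeter 150 x 78 x 34 mm lying flat; origin under its centre.
- parts_tray: Bystander: grey divided tray 130 x 170 x 30 mm; origin under its centre.
- circuit_board: Bystander: green circuit board 100 x 80 mm; origin under its centre.
- flux_jar: Bystander: small amber jar, 48 mm in diameter, 50 mm tall; origin under its base.
- port_cap: Bystander: white cap 26 mm in diameter, 12 mm tall, standing on the unit's deck in its +x, +y corner; origin under its centre.
Mind the look-alikes: they are no part of the job. Leave any green or red look-alike of the stamp alone.

How it is judged:
By the outcome, as a careful person would: the job done as asked, in the order asked, and still so for the second after the job is handed in, with the robot touching nothing.
It also fails if it takes over 64 s, if anything falls off the work surface, if the arm or the gripper's body presses on something with over 40 N, if the wrist force passes 120 N, or if a joint passes its speed limit or range.

## Working session

There is one attempt and no reset: what is moved stays moved. The work goes in short steps, Python scripts to look and compute and a tool call to move; the robot and the scene stay as the last step left them, time stands still between calls to the robot, and variables do not carry over. Pictures are saved under pics/ and viewed, at most 10 in all, crops included, and the job is handed in when it is done.

Besides the shell and the picture viewer there is one more tool, called after "Emit:" as name(argument=value, ...), one argument or row to a line, values as JSON. move_arm: Moves the arm, as the interface text tells. Scaled input: -1 to 1 covers 80 cm each way for a shift and 120 degrees each way for a turn. Its arguments: {"type":"object","properties":{"deltas":{"type":"array","items":{"type":"array","items":{"type":"array","items":{"type":"number","minimum":-1,"maximum":1}}}},"squeeze":{"type":"number"}},"required":["deltas"]}

```bash
mkdir -p pics; cat > h.py <<'E'
from rig import manip
import numpy as np, cv2
def save(name,fn,crop=None,scale=1):
    im=manip.get_image(name); im=cv2.cvtColor(im,cv2.COLOR_RGB2BGR); cv2.imwrite('pics/raw_'+fn,im)
    if crop: x,y,w,h=crop; im=im[y:y+h,x:x+w]
    im=cv2.resize(im,None,fx=scale,fy=scale,interpolation=cv2.INTER_CUBIC); cv2.imwrite('pics/'+fn,im)
def quatR(q):
    from scipy.spatial.transform import Rotation as R
    return R.from_quat([q[1],q[2],q[3],q[0]]).as_matrix()
def ray(name,uv,z,st=None):
    p=manip.camera_params(name); d=np.array([(uv[0]-p['cx'])/p['fx'],(uv[1]-p['cy'])/p['fy'],1.])
    if name=='wrist':
        T=np.array(p['tool_from_camera']); Rt=quatR(st['ee_rot']); R=Rt@T[:3,:3]; o=Rt@T[:3,3]+np.array(st['position']); d=R@d
    else:
        R=np.array(p['R']); o=-R.T@np.array(p['t']); d=R.T@d
    return o+d*(z-o[2])/d[2]
def proj(name,X):
    p=manip.camera_params(name); c=np.array(p['R'])@X+np.array(p['t']); return c[0]/c[2]*p['fx']+p['cx'],c[1]/c[2]*p['fy']+p['cy']
E
python3 - <<'E'
from h import *
print(manip.get_state())
save('scene','s0.png',scale=1.42); save('wrist','w0.png')
E
```

```text
{'clock': 0.0, 'qpos': array([-1.20985153e-01,  2.76637613e-01,  1.50612213e+00,  1.11841968e-05,
        1.36068390e+00, -1.20997848e-01]), 'qd': array([ 0.00035894,  0.00043371,  0.00014866, -0.00021591,  0.00035144,
        0.00100248]), 'effort': array([ 6.20495921e-04, -4.16768074e+01, -2.45808578e+01, -1.52056768e-04,
        1.11346930e-02,  1.69860516e-05]), 'position': array([5.74501833e-01, 6.76425977e-05, 2.38419767e-01]), 'ee_rot': array([-7.31999457e-04,  7.07102819e-01,  7.07110138e-01, -5.66349321e-04]), 'contact_force': array([-0.22800708,  0.25076504, -0.26435266]), 'moment': array([ 0.01637229, -0.0202978 , -0.04329575]), 'gripper_force': 0.0, 'width': 0.08527035673224727}
```

View pics/s0.png

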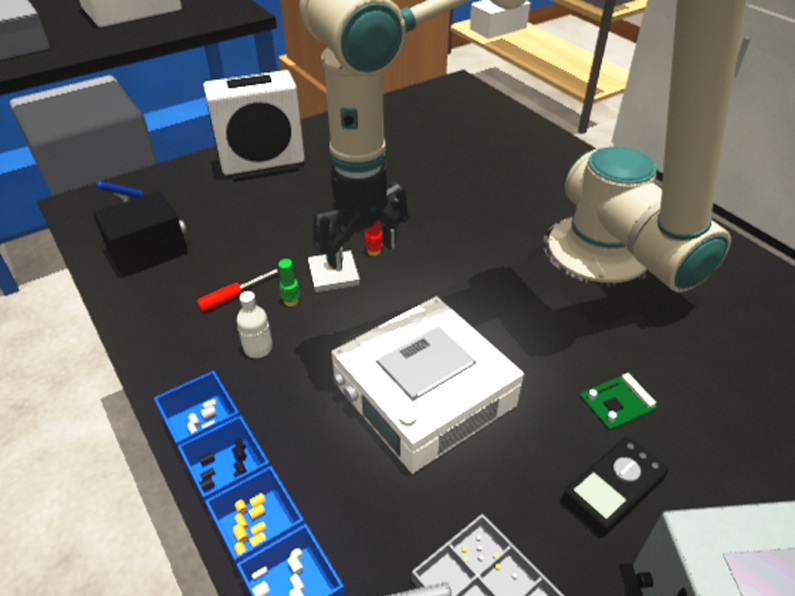

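View pics/w0.png

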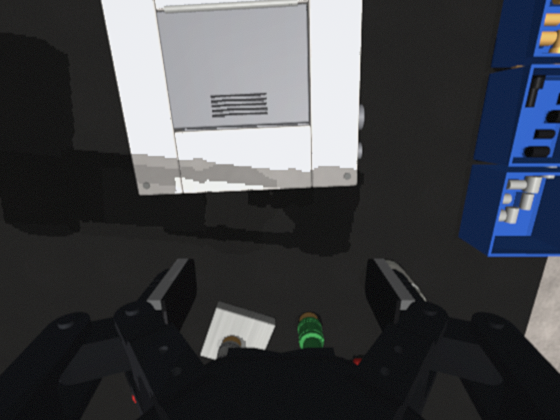

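Scene: the stamp with the dark handle stands on the pale rest at (335,260), partly behind the gripper. The red (373,240) and green (288,283) ones are look-alikes. The wrist view shows the press strip at (239,104), the rest at (237,332) and the dark stamp top at (230,345).

```bash
python3 - <<'E'
from h import *
st=manip.get_state()
for n,uv,z in [('strip',(239,104),.096),('free edge L',(175,130),.096),('free edge R',(311,124),.096),('hinge L',(158,10),.096),('hinge R',(308,4),.096),('cornerL',(139,192),.09),('cornerR',(357,183),.09),('restTL',(221,304),.018),('restTR',(275,323),.018),('restL',(203,356),.018),('g',(308,318),0.0)]:
    print(n,ray('wrist',uv,z,st).round(4))
for n,uv,z in [('strip',(414/1.42,348/1.42),.096),('restcornL',(310/1.42,258/1.42),.018),('restBL',(316/1.42,290/1.42),.018),('restR',(358/1.42,280/1.42),.018),('restTR',(350/1.42,253/1.42),.018),('unit near',(411/1.42,452/1.42),.09),('unitR',(522/1.42,374/1.42),.09),('unitfar',(437/1.42,299/1.42),.09),('unitL',(333/1.42,354/1.42),.09)]:
    print('S',n,ray('scene',uv,z).round(4))
print(quatR(st['ee_rot']).round(3))
E
```

```text
strip [0.5375 0.0867 0.096 ]
free edge L [0.4774 0.0641 0.096 ]
free edge R [0.6029 0.0694 0.096 ]
hinge L [0.4736 0.1601 0.096 ]
hinge R [0.5976 0.1642 0.096 ]
cornerL [0.4326 0.0038 0.09  ]
cornerR [0.651  0.0129 0.09  ]
restTL [ 0.4898 -0.1781  0.018 ]
restTR [ 0.5666 -0.2103  0.018 ]
restL [ 0.4569 -0.27    0.018 ]
g [ 0.6165 -0.2156  0.    ]
S strip [0.5372 0.0856 0.096 ]
S restcornL [ 0.5325 -0.2935  0.018 ]
S restBL [ 0.5685 -0.2017  0.018 ]
S restR [ 0.4854 -0.1815  0.018 ]
S restTR [ 0.4561 -0.2621  0.018 ]
S unit near [0.6499 0.2416 0.09  ]
S unitR [0.4239 0.2198 0.09  ]
S unitfar [0.4346 0.0082 0.09  ]
S unitL [0.6505 0.0197 0.09  ]
[[-0.     1.    -0.002]
 [ 1.     0.     0.   ]
 [ 0.    -0.002 -1.   ]]
```

The two cameras agree. The unit's centre is about (0.537, 0.117) with a yaw of about 2.2°, the strip is at (0.538, 0.087) and the rest is at about (0.511, -0.237). Next I go above the strip and shut the gripper on the way.

Emit:
move_arm(
  deltas=[
    [[0.03,-0.012,0.03,0,1],[0.06,-0.025,0.06,0,1],[0.09,-0.036,0.09,0,1],[0.109,-0.0455,0.115,0,1],[0.109,-0.0455,0.125,0,1],[0.109,-0.0455,0.1325,0,1],[0.109,-0.0455,0.1325,0,1],[0.109,-0.0455,0.1325,0,1],[0.109,-0.0455,0.1325,0,1],[0.109,-0.0455,0.1325,0,1]],
  ],
  squeeze=40,
)

```text
clock: 1.1
position: [0.5394, 0.0867, 0.1341]
ee_rot: [0.001, 0.707, 0.707, 0.001]
contact_force: [-0.1, 0.6, -0.0]
width: -0.0003
gripper_force: 0.0
```

Emit:
move_arm(
  deltas=[
    [[0,0,0.01,0,1],[0,0,0.02,0,1],[0,0,0.028,0,1],[0,0,0.034,0,1],[0,0,0.037,0,1],[0,0,0.039,0,1],[0,0,0.04,0,1],[0,0,0.041,0,1],[0,0,0.041,0,1],[0,0,0.041,0,1]],
  ],
)

```text
clock: 2.1
position: [0.5385, 0.0872, 0.1007]
ee_rot: [0.0, 0.707, 0.707, 0.0]
contact_force: [-2.7, -0.6, 2.8]
width: -0.0002
gripper_force: 1.4
```

Emit:
move_arm(
  deltas=[
    [[0,0,0.0012,0,1],[0,0,0.0022,0,1],[0,0,0.003,0,1],[0,0,0.003,0,1]],
  ],
)

```text
clock: 2.5
position: [0.5388, 0.0872, 0.099]
ee_rot: [0.0, 0.707, 0.707, 0.0]
contact_force: [-3.0, -1.2, 9.8]
width: -0.0002
gripper_force: 4.4
```

Emit:
move_arm(
  deltas=[
    [[0,0,-0.015,0,1],[-0.04,0,-0.025,0,1],[-0.1,0,-0.04,0,1],[-0.16,0,-0.07,0,1],[-0.22,0,-0.11,0,0],[-0.27,-0.01,-0.15,0,-1],[-0.31,-0.02,-0.18,0,-1],[-0.31,-0.034,-0.2,0,-1],[-0.31,-0.034,-0.2,0,-1],[-0.31,-0.034,-0.2,0,-1],[-0.31,-0.034,-0.2,0,-1],[-0.31,-0.034,-0.2,0,-1]],
  ],
)

```text
clock: 3.7
position: [0.5114, -0.1597, 0.2566]
ee_rot: [-0.001, 0.707, 0.708, -0.0]
contact_force: [0.6, -0.8, 0.1]
width: 0.0855
gripper_force: 0.0
```

```bash
python3 - <<'E'
from h import *
st=manip.get_state(); print(st['position'],st['ee_rot'])
save('wrist','w1.png'); save('scene','s1.png',crop=(150,140,300,220),scale=2.6)
E
```

```text
[ 0.51136852 -0.15965236  0.25663958] [-1.17651930e-03  7.06568606e-01  7.07643522e-01 -2.58789874e-04]
```

View pics/s1.png

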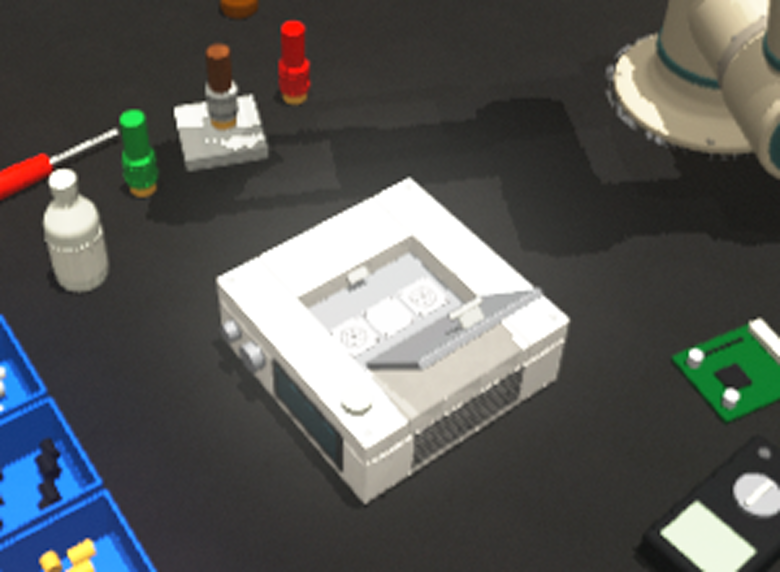

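View pics/w1.png

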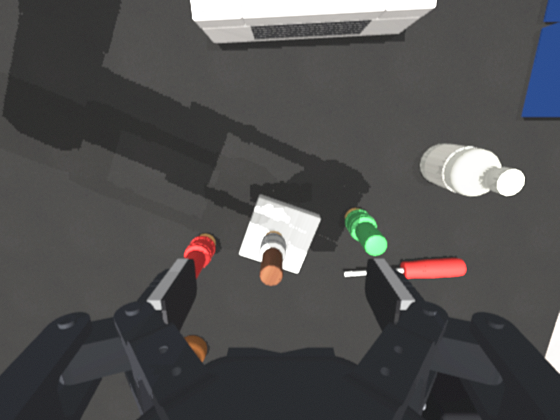

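The hatch is open. The blank plate is the middle one at crop (388,317), with stamped plates either side at (353,337) and (425,297). Stamp candidates in the crop are green (138,150), red (293,62), and the dark wooden handle with steel sleeve on the rest (220,85). That last one fits the description, and this enlarged crop confirms it.

```bash
python3 - <<'E'
from h import *
import json
st=manip.get_state()
W=lambda n,uv,z:print('W',n,ray('wrist',uv,z,st).round(4))
S=lambda n,uv,z:print('S',n,ray('scene',(150+uv[0]/2.6,140+uv[1]/2.6),z).round(4))
W('top',(271,274),.116);W('sleeve top',(273,246),.066)
W('redbase',(208,238),0);W('redtop',(196,268),.098);W('greenbase',(353,213),0);W('greentop',(375,243),.098)
for uv in [(264,197),(320,211),(299,272),(240,257)]: W('rest',uv,.018)
S('top',(218,49),.116);S('foot',(222,122),.018);S('sleevetop',(221,88),.066)
S('plate',(388,317),.066);S('a',(353,337),.066);S('b',(425,297),.066)
S('redfoot',(293,99),0);S('greenfoot',(143,190),0)
E
```

```text
W top [ 0.5017 -0.2444  0.116 ]
W sleeve top [ 0.5026 -0.2345  0.066 ]
W redbase [ 0.4059 -0.2518  0.    ]
W redtop [ 0.4163 -0.2472  0.098 ]
W greenbase [ 0.6147 -0.2132  0.    ]
W greentop [ 0.6157 -0.2163  0.098 ]
W rest [ 0.4897 -0.1851  0.018 ]
W rest [ 0.5652 -0.2046  0.018 ]
W rest [ 0.5385 -0.2971  0.018 ]
W rest [ 0.4542 -0.2733  0.018 ]
S top [ 0.4992 -0.2474  0.116 ]
S foot [ 0.5027 -0.2458  0.018 ]
S sleevetop [ 0.5008 -0.2448  0.066 ]
S plate [0.5362 0.1163 0.066 ]
S a [0.5748 0.1179 0.066 ]
S b [0.4949 0.1155 0.066 ]
S redfoot [ 0.405  -0.2549  0.    ]
S greenfoot [ 0.618  -0.2147  0.    ]
```

Emit:
move_arm(
  deltas=[
    [[-0.05,-0.006,0,0,-1],[-0.09,-0.011,0,0,-1],[-0.1065,-0.013,0.02,0,-1],[-0.1065,-0.013,0.06,0,-1],[-0.1065,-0.013,0.1,0,-1],[-0.1065,-0.013,0.14,0,-1],[-0.1065,-0.013,0.175,0,-1],[-0.1065,-0.013,0.2,0,-1],[-0.1065,-0.013,0.213,0,-1],[-0.1065,-0.013,0.218,0,-1],[-0.1065,-0.013,0.218,0,-1],[-0.1065,-0.013,0.218,0,-1]],
  ],
)

```text
clock: 5.0
position: [0.5019, -0.2464, 0.0847]
ee_rot: [0.001, 0.707, 0.707, 0.0]
contact_force: [-0.1, -0.7, 0.7]
width: 0.0854
gripper_force: 0.0
```

```bash
python3 - <<'E'
from h import *
save('side','d1.png',scale=1.42)
p=manip.camera_params('side');print('cam',-np.array(p['R']).T@np.array(p['t']))
for X in [(.501,-.245,.018),(.501,-.245,.116)]: print(np.array(proj('side',np.array(X)))*1.42)
E
```

```text
cam [ 0.36981954 -0.96988535  1.00558808]
[389.49281101 426.08948323]
[390.44056027 388.6881704 ]
```

View pics/d1.png

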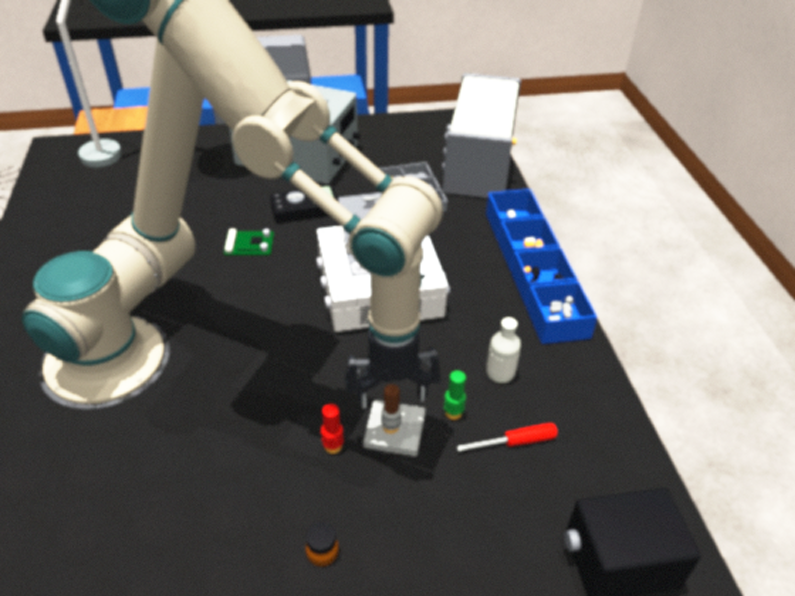

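The side view shows the stamp between the fingers: foot about (391,430), top (391,388), matching the projection. Closing.

Emit:
move_arm(
  deltas=[
    [[0,0,0,0,1],[0,0,0,0,1],[0,0,0,0,1],[0,0,0,0,1],[0,0,0,0,1],[0,0,0,0,1],[0,0,0,0,1],[0,0,0,0,1]],
  ],
  squeeze=70,
)

```text
clock: 5.85
position: [0.501, -0.2461, 0.0839]
ee_rot: [0.0, 0.707, 0.707, -0.0]
contact_force: [-1.3, -0.3, 2.6]
width: 0.0247
gripper_force: 68.4
```

Emit:
move_arm(
  deltas=[
    [[0,0,-0.01,0,1],[0,0,-0.03,0,1],[0,0,-0.06,0,1],[0,0,-0.09,0,1],[0,0,-0.12,0,1],[0.02,0.002,-0.145,0,1],[0.05,0.005,-0.158,0,1],[0.09,0.009,-0.158,0,1],[0.13,0.013,-0.158,0,1],[0.16,0.016,-0.158,0,1],[0.18,0.018,-0.158,0,1],[0.18,0.018,-0.158,0,1]],
  ],
)

```text
clock: 7.05
position: [0.5152, -0.1001, 0.21]
ee_rot: [-0.0, 0.706, 0.708, 0.0]
contact_force: [0.7, -0.9, -2.5]
width: 0.0241
gripper_force: 68.8
```

Emit:
move_arm(
  deltas=[
    [[0.02,0.002,0,0,1],[0.05,0.005,0,0,1],[0.09,0.009,0,0,1],[0.13,0.013,0,0,1],[0.17,0.017,0,0,1],[0.21,0.021,0,0,1],[0.245,0.024,0,0,1],[0.265,0.026,0,0,1],[0.274,0.0265,0,0,1],[0.274,0.0265,0,0,1],[0.274,0.0265,0,0,1],[0.274,0.0265,0,0,1]],
  ],
)

```text
clock: 8.25
position: [0.5367, 0.1159, 0.2101]
ee_rot: [0.0, 0.708, 0.707, -0.0]
contact_force: [0.3, 0.8, -2.1]
width: 0.0247
gripper_force: 68.8
```

```bash
python3 - <<'E'
from h import *
st=manip.get_state(); print({k:st[k].round(4) if hasattr(st[k],'round') else st[k] for k in ('clock','position','ee_rot','contact_force','width','gripper_force')})
for n in ('scene','side'):
  u=np.array(proj(n,np.array([.5365,.117,.1]))); c=(int(u[0])-80,int(u[1])-70,160,125); print(n,c)
  save(n,n+'2.png',crop=c,scale=4)
  f=st['position']+[0,0,-.066]
  for X in (f,f+[0,0,.012],f+[0,0,.048],np.array([.5365,.117,.066])): print(((np.array(proj(n,X))-c[:2])*4).round(0))
im=np.hstack([cv2.imread('pics/scene2.png')[:, 100:500],cv2.imread('pics/side2.png')[:,100:500]]); cv2.imwrite('pics/c2.png',im)
E
```

```text
{'clock': 8.25, 'position': array([0.5367, 0.1159, 0.2101]), 'ee_rot': array([ 3.000e-04,  7.075e-01,  7.067e-01, -3.000e-04]), 'contact_force': array([ 0.2723,  0.7855, -2.1112]), 'width': 0.02470051233432396, 'gripper_force': 68.83370518684387}
scene (219, 182, 160, 125)
[324. 227.]
[325. 212.]
[327. 165.]
[321. 321.]
side (186, 106, 160, 125)
[324. 234.]
[324. 221.]
[325. 178.]
[323. 320.]
```

View pics/c2.png

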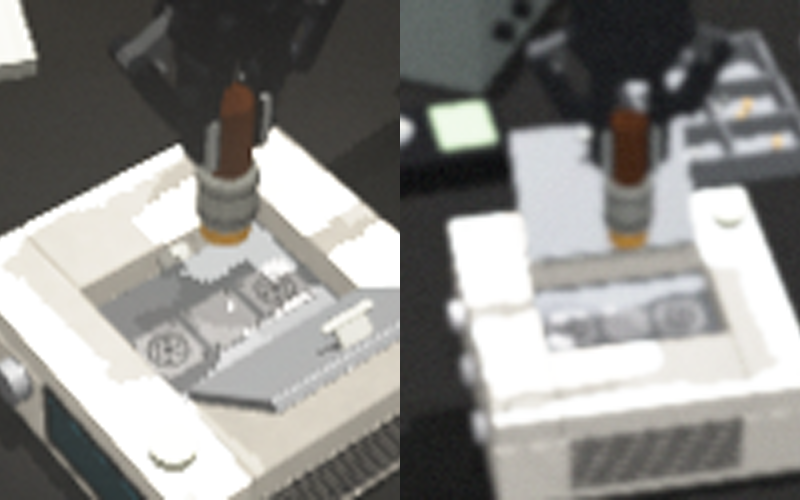

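The stamp hangs plumb above the middle (blank) plate, centred at left (222,320) and right (627,320). I'll check the relative offset numerically from both views.

```bash
python3 - <<'E'
from h import *
from scipy.optimize import least_squares
obs={}
for n,c in (('scene',(219,182)),('side',(186,106))):
  im=cv2.imread(f'pics/raw_{n}2.png')[c[1]:c[1]+125,c[0]:c[0]+160]; hsv=cv2.cvtColor(im,cv2.COLOR_BGR2HSV)
  m=(hsv[...,0]>10)&(hsv[...,0]<25)&(hsv[...,1]>110)&(hsv[...,2]>90)
  m[:50]=0;m[68:]=0
  h=((hsv[...,0]<12)|(hsv[...,0]>170))&(hsv[...,1]>90)&(hsv[...,2]>30); h[:22]=0;h[46:]=0
  for nm,k in(('die',m),('handle',h)):
    l,cc,s,ce=cv2.connectedComponentsWithStats(k.astype('uint8')); i=1+s[1:,4].argmax(); print(n,nm,s[i],(ce[i]*4).round(1)); obs[n,nm]=ce[i]+c
st=manip.get_state(); 
for nm,z in(('die',.150),('handle',.2101-.066+.073)):
  f=lambda p:[proj(n,np.array([p[0],p[1],p[2]]))[0]-obs[n,nm][0] for n in('scene','side')]+[0.01*(p[2]-z)*1e3]
  print(nm,least_squares(f,[.536,.117,z],x_scale=.01).x.round(4))
# plate pair from marks
M={'scene':[(268/4,350/4),(377/4,292/4)],'side':[(270/4,328/4),(381/4,318/4)]}
for n,c in (('scene',(219,182)),('side',(186,106))):
  print(n,[ray(n,np.array(q)+c,.066).round(4)for q in M[n]])
for n,c in (('scene',(219,182)),('side',(186,106))):
  a=cv2.imread(f'pics/raw_{n}2.png')[c[1]+60:c[1]+95,c[0]+25:c[0]+110]; cv2.imwrite(f'pics/pl_{n}.png',cv2.resize(a,(765,315),interpolation=cv2.INTER_CUBIC))
cv2.imwrite('pics/pl.png',np.vstack([cv2.resize(cv2.imread(f'pics/pl_{n}.png'),(700,288)) for n in('scene','side')]))
E
```

```text
scene die [75 57 12  4 26] [322.8 235.1]
scene handle [ 80  22   9  22 117] [335.5 123. ]
side die [78 59  8  3 19] [326.7 239.2]
side handle [ 77  27  10  19 125] [328.8 142.3]
die [0.5384 0.1167 0.15  ]
handle [0.5411 0.1282 0.2171]
scene [array([0.5741, 0.118 , 0.066 ]), array([0.4968, 0.1172, 0.066 ])]
side [array([0.4978, 0.1138, 0.066 ]), array([0.5776, 0.1135, 0.066 ])]
```

View pics/pl.png

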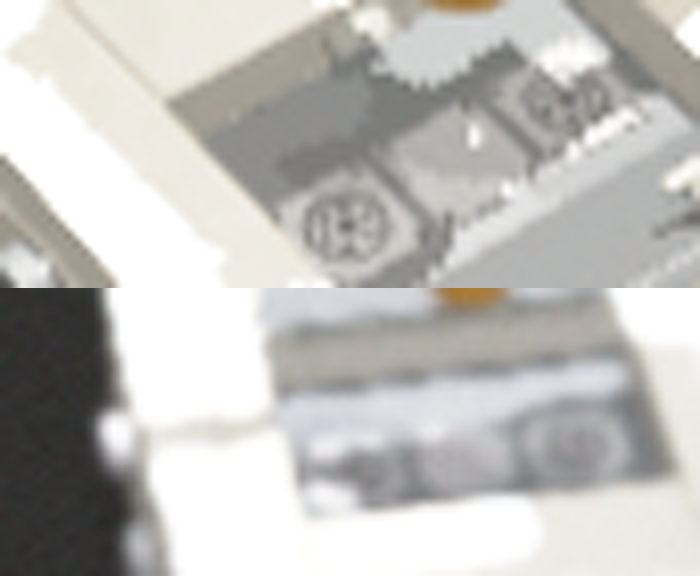

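Emit:
move_arm(
  deltas=[
    [[0.0005,-0.0012,0,0,1],[0.0005,-0.0012,0.01,0,1],[0.0005,-0.0012,0.025,0,1],[0.0005,-0.0012,0.04,0,1],[0.0005,-0.0012,0.055,0,1],[0.0005,-0.0012,0.07,0,1],[0.0005,-0.0012,0.08,0,1],[0.0005,-0.0012,0.086,0,1],[0.0005,-0.0012,0.09,0,1],[0.0005,-0.0012,0.09,0,1],[0.0005,-0.0012,0.09,0,1]],
  ],
)

```text
clock: 9.45
position: [0.5361, 0.1176, 0.1385]
ee_rot: [0.0, 0.707, 0.707, 0.0]
contact_force: [-0.4, -0.6, -2.5]
width: 0.0244
gripper_force: 68.8
```

```bash
python3 - <<'E'
from h import *
st=manip.get_state(); print(st['position'],st['contact_force'],st['moment'])
ims=[]
for n in ('scene','side'):
  u=np.array(proj(n,np.array([.5365,.117,.1]))); c=(int(u[0])-35,int(u[1])-30,75,60)
  save(n,n+'3.png',crop=c,scale=5.3); ims.append(cv2.imread(f'pics/{n}3.png'))
  print(((np.array(proj(n,np.array([.5365,.1168,.066])))-c[:2])*5.3).round(0))
cv2.imwrite('pics/c3.png',np.hstack(ims)[:, :800])
E
```

```text
[0.53605846 0.11764254 0.13851372] [-0.44760417 -0.55453186 -2.5159603 ] [ 0.02624353  0.04927602 -0.00579425]
[187. 213.]
[190. 212.]
```

View pics/c3.png

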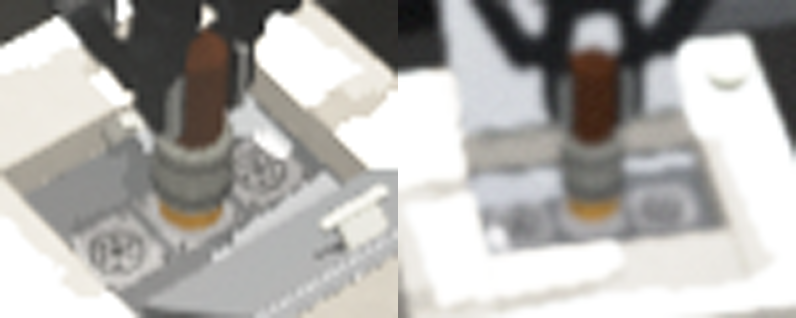

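The die sits just above the blank plate, centred at (190,213) against the mark midpoint (187,210). Next I press gently.

Emit:
move_arm(
  deltas=[
    [[0,0,0.003,0,1],[0,0,0.006,0,1],[0,0,0.008,0,1],[0,0,0.0095,0,1],[0,0,0.011,0,1],[0,0,0.012,0,1],[0,0,0.0125,0,1]],
  ],
)

```text
clock: 10.25
position: [0.5356, 0.1176, 0.129]
ee_rot: [0.0, 0.707, 0.707, 0.0]
contact_force: [-2.4, 0.6, 7.5]
width: 0.0248
gripper_force: 69.4
```

Emit:
move_arm(
  deltas=[
    [[0,0,0.0008,0,1],[0,0,0.0015,0,1],[0,0,0.0018,0,1],[0,0,0.0018,0,1]],
  ],
)

```text
clock: 10.65
position: [0.5357, 0.1176, 0.128]
ee_rot: [0.0, 0.707, 0.707, 0.0]
contact_force: [-2.4, 0.4, 8.7]
width: 0.0245
gripper_force: 69.5
```

Emit:
move_arm(
  deltas=[
    [[0,0,0.0009,0,1],[0,0,0.0009,0,1],[0,0,0.0009,0,1],[0,0,0.0009,0,1],[0,0,0.0009,0,1],[0,0,0.0009,0,1],[0,0,0.0009,0,1],[0,0,0.0009,0,1],[0,0,0.0009,0,1],[0,0,0.0009,0,1],[0,0,0.0009,0,1],[0,0,0.0009,0,1]],
  ],
)

```text
clock: 11.85
position: [0.5357, 0.1176, 0.1274]
ee_rot: [0.0, 0.707, 0.707, 0.0]
contact_force: [-4.0, -0.2, 8.3]
width: 0.0246
gripper_force: 69.6
```

Emit:
move_arm(
  deltas=[
    [[0,0,0,0,1],[0,0,0,0,1],[0,0,0,0,1]],
  ],
)

```text
clock: 12.15
position: [0.5356, 0.1176, 0.1274]
ee_rot: [0.0, 0.707, 0.707, 0.0]
contact_force: [-2.7, -0.3, 9.3]
width: 0.0245
gripper_force: 69.6
```

The push held at about 11–12 N for 1.5 s. Lifting straight up.

Emit:
move_arm(
  deltas=[
    [[0,0,-0.002,0,1],[0,0,-0.005,0,1],[0,0,-0.009,0,1],[0,0,-0.015,0,1],[0,0,-0.03,0,1],[0,0,-0.05,0,1],[0,0,-0.07,0,1],[0,0,-0.09,0,1],[0,0,-0.1,0,1],[0,0,-0.103,0,1],[0,0,-0.103,0,1]],
  ],
)

```text
clock: 13.25
position: [0.5356, 0.1176, 0.2084]
ee_rot: [0.0, 0.707, 0.707, 0.0]
contact_force: [1.0, -0.3, -1.5]
width: 0.0249
gripper_force: 68.8
```

Emit:
move_arm(
  deltas=[
    [[-0.02,-0.002,0,0,1],[-0.05,-0.005,0,0,1],[-0.09,-0.008,0,0,1],[-0.13,-0.012,0,0,1],[-0.17,-0.016,0,0,1],[-0.21,-0.019,0,0,1],[-0.25,-0.022,0,0,1],[-0.29,-0.025,0,0,1],[-0.33,-0.028,0,0,1],[-0.37,-0.03,0,0,1],[-0.41,-0.032,0,0,1],[-0.44,-0.034,0,0,1]],
  ],
)

```text
clock: 14.45
position: [0.5071, -0.2371, 0.2074]
ee_rot: [-0.001, 0.708, 0.707, -0.001]
contact_force: [1.0, 0.6, -2.6]
width: 0.0247
gripper_force: 68.8
```

```bash
python3 - <<'E'
from h import *
ims=[]
for n in ('scene','side'):
  X=(.5365,.117,.08) if n=='scene' else (.508,-.24,.1)
  u=np.array(proj(n,np.array(X))); c=(int(u[0])-37,int(u[1])-32,75,60)
  save(n,n+'4.png',crop=c,scale=5.3); ims.append(cv2.imread(f'pics/{n}4.png'))
cv2.imwrite('pics/c4.png',np.hstack(ims)[:, :800]); print(manip.get_state()['position'])
E
```

```text
[ 0.5073048  -0.23844152  0.20726349]
```

View pics/c4.png

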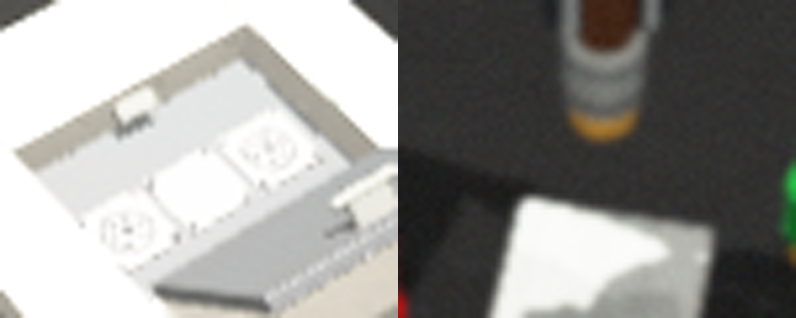

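The hatch stays open. The plate shows no obvious new mark under the glare, but the measured push was within the asked range. The stamp hangs upright over the rest, so I lower it.

Emit:
move_arm(
  deltas=[
    [[0,0,0.01,0,1],[0,0,0.03,0,1],[0,0,0.055,0,1],[0,0,0.08,0,1],[0,0,0.105,0,1],[0,0,0.125,0,1],[0,0,0.138,0,1],[0,0,0.146,0,1],[0,0,0.15,0,1],[0,0,0.1515,0,1],[0,0,0.1515,0,1]],
  ],
)

```text
clock: 15.65
position: [0.5088, -0.2346, 0.0876]
ee_rot: [0.0, 0.707, 0.707, 0.0]
contact_force: [-0.2, 0.5, -1.8]
width: 0.0246
gripper_force: 68.8
```

Emit:
move_arm(
  deltas=[
    [[0,0,0.001,0,1],[0,0,0.0018,0,1],[0,0,0.0018,0,1]],
  ],
)

```text
clock: 15.95
position: [0.5086, -0.2345, 0.0859]
ee_rot: [0.0, 0.707, 0.707, 0.0]
contact_force: [0.6, -0.3, -2.3]
width: 0.0244
gripper_force: 68.8
```

Emit:
move_arm(
  deltas=[
    [[0,0,0.0008,0,1],[0,0,0.0016,0,1],[0,0,0.0016,0,1]],
  ],
)

```text
clock: 16.25
position: [0.5084, -0.2344, 0.0843]
ee_rot: [-0.0, 0.707, 0.707, 0.0]
contact_force: [0.1, 0.5, -1.5]
width: 0.0241
gripper_force: 68.8
```

Emit:
move_arm(
  deltas=[
    [[0,0,0.0006,0,1],[0,0,0.0011,0,1],[0,0,0.0011,0,1]],
  ],
)

```text
clock: 16.55
position: [0.5085, -0.2344, 0.084]
ee_rot: [0.0, 0.707, 0.707, 0.0]
contact_force: [-0.4, 1.0, 2.5]
width: 0.0242
gripper_force: 68.8
```

Foot in contact. Releasing.

Emit:
move_arm(
  deltas=[
    [[0,0,0,0,0.2],[0,0,0,0,0],[0,0,0,0,-0.3],[0,0,0,0,-0.6],[0,0,0,0,-1],[0,0,0,0,-1],[0,0,0,0,-1],[0,0,0,0,-1]],
  ],
)

```text
clock: 17.35
position: [0.5085, -0.2345, 0.0836]
ee_rot: [0.0, 0.707, 0.707, 0.0]
contact_force: [-0.5, 0.6, 0.3]
width: 0.0853
gripper_force: 0.0
```

Emit:
move_arm(
  deltas=[
    [[0,0,-0.01,0,-1],[0,0,-0.03,0,-1],[0,0,-0.06,0,-1],[0,0,-0.1,0,-1],[0,0,-0.14,0,-1],[0,0,-0.18,0,-1],[0,0,-0.21,0,-1],[0,0,-0.22,0,-1],[0,0,-0.22,0,-1],[0,0,-0.22,0,-1]],
  ],
)

```text
clock: 18.35
position: [0.5078, -0.234, 0.2584]
ee_rot: [-0.001, 0.707, 0.707, -0.0]
contact_force: [-0.3, 1.2, -0.5]
width: 0.0856
gripper_force: 0.0
```

```bash
python3 - <<'E'
from h import *
save('scene','s5.png',crop=(150,100,300,225),scale=2.6)
E
```

```text
(no output)
```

View pics/s5.png

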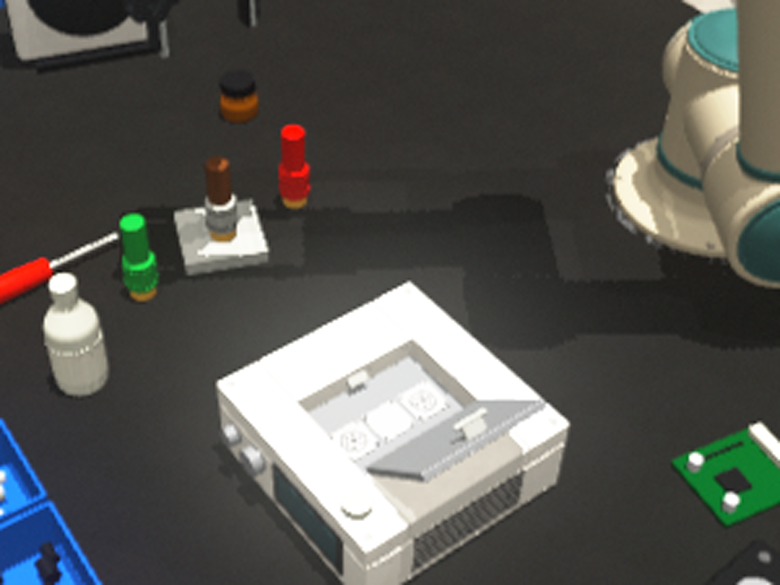

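The stamp stands upright on its rest at (220,200), the hatch is open, and the other things in view haven't moved. Handing in.

```bash
python3 -c "
from rig import manip
print(manip.sign_off())"
```

```text
the job is handed in; nothing more can be done
None
```

Handed in at about 18 s: the hatch was opened, the blank middle plate was stamped with a measured push of about 11 N for over a second, and the stamp was stood back on its rest; no new mark showed on the plate in the images, so the imprint itself is unconfirmed.

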